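Snap the cover onto the calibration source

ROBOT

A 6-joint arm with a two-finger parallel gripper is mounted at the origin on the work surface. World frame = base frame: x ahead of the robot, y to its left, z up, the work surface at z = 0. Lengths are in m, angles in rad, forces in N, time in s.
With the tool pointing down it reaches from about 0.35 to 0.725 m from the base axis. Payload 4.3 kg.
Tool frame: the origin (TCP) lies midway between the tips of the shut fingers; the grasp point (between the pads) lies 19 mm behind it; z points along the fingers, y is the line along which they close (so a half turn about z gives the same grasp; the last joint's range is limited). The gripper opens to 85 mm and grips with 20 to 120 N. Pads are 22 mm wide; open, the fingers measure 114 mm over their backs; the gripper's body (76 mm by 85 mm) begins 54 mm behind the grasp point. The pads swing forward as they close: fully open they stand 13 mm farther back than shut.
Start: joints at [-1.337, 0.377, 0.081, 1.274, 0, 1.46], TCP at [0.194, -0.541, 0.231] pointing down, gripper open.
Joint ranges: [-2.72, 2.72], [-0.84, 1.66], [-1.02, 1.22], [-1.77, 2.12], [-1.37, 1.28], [-3.14, 3.14]. Speed limits (rad/s): [2.57, 2.57, 3.14, 3.14, 3.14, 3.14].

INTERFACE

Orientations are given as a rotation vector (axis times angle).
In Python, from workcell import telemetry, cams, ctrl gives the robot as it stands. The module is installed in compiled form; this text tells all that it offers.
- The arm moves only by the shell command python3 -m crank 'ROWS' [OPENING] [FORCE]. ROWS is JSON, a list of rows, each a list of 6 numbers: the shift along the tool's x, y, z in mm, then the turn, a rotation vector about the tool's x, y, z in rad. In form: [[tx, ty, tz, rx, ry, rz], ...]. A call has 1 to 12 rows; each row shifts and turns the commanded pose from where the row before left it, along the tool's axes as they then stand; what a row does not reach is not made up. A row lasts 1/8 s, in which the tool goes at most 62.5 mm and 10.7 degrees, less where a joint would pass 70% of its speed; a pose out of reach is approached as far as the arm can. A call is refused whole if a number of a shift passes 62.5 or a number of a turn 0.188, either way. A call with a gripper value outside its range is refused whole. OPENING is the finger opening in mm, from 0 to 85.4, set as the call begins (- or left out, the last holds). The fingers move at their own pace and stop on an object; FORCE is the grip in N (left out, the last holds). Time passes only in rows, so rows that do not move let the fingers close. It gives the time, the measured TCP pose, the force, the opening and the grip force at its end, in the units of the state.
- telemetry.sense(): the state, without advancing time (a new reading comes with each control period).
- cams.grab_frame(name): name is "scene" or "top" or "wrist"; returns (picture, depth): 420x560x3 uint8, red, green, blue; 420x560 float32, m along the optical axis (not along the pixel's ray), 0 where there is no reading.
- cams.camera_info(name): a dict with "camera_matrix" (3x3 intrinsics, pixels), "D" ([k1, k2, p1, p2, k3] as OpenCV has them; the pictures are not rectified), "view" (4x4, takes a point from world to camera coordinates). Camera axes: x right, y up, looking along -z (the intrinsics and any distortion apply to the point x, -y, -z); pixel columns grow to the right and rows downward; lengths in m; the calibration is good to about 2 mm. A picture is of the moment at which its call begins: read the wrist's pose just before it. camera_info takes no time and is no camera call; for the wrist camera it gives the pose at the moment of the call.
- ctrl.job_done(): hands the job in; it is judged then, once.
The state is a dict: "t": time; "joints": joint angles; "dq": joint speeds; "joint_efforts": joint torques, N m; "position": TCP position; "tcp_rot": TCP orientation; "wrist_force": force on the tool from outside, world axes, zero at the start; "torque": the same for the moment, N m; "opening": finger opening in m; "grip_force": force on a finger pad.
Only numpy, scipy, OpenCV 4.12 (cv2) and the standard library are available. Lean on these libraries where they do the work, as an engineer would, in place of code of your own. Each camera call takes 0.05 s, during which the arm holds its last target. There are 200 camera calls.

TASK

The thermometer checks are finished for today. Take the larger of the two round clip-on covers by its grip fin, set it over the raised round port of the larger calibration source (any way round) and press it straight down until both clip arms snap under the rim and the cover sits fully home and level. Do not let it drop; let go of it when it is on.

Things in the scene. Friction and masses are not known exactly. Their poses are not given: they have to be found in the camera images.
- cover: Larger of two grey round covers: disc 72 mm wide, 5 thick, about 0.12 kg. Origin: centre of the disc's underside, z up, 27 mm over the table as it stands on its skirts (inner faces at y +-34 mm). On top a grip fin, 44 mm along x, 14 mm thick along y, top 31 mm over the origin: grip across y. Clip arms at +-x: hooks 25 mm below the origin, 29 mm off axis; tabs reach 17 mm up, 34-41 mm off axis
- port (a point): Centre of the top of the larger source's round port (fixed grey box 150x130x70 mm), 104 mm over the table, z up. Top 38 mm wide, tapering out to a 64 mm rim 17-19 mm below, then a 52 mm neck. Takes the cover at any yaw; the taper centres it from about 8 mm off. Home: cover origin on this point (+-2 mm); unpressed it stays about 10 mm too high. Snapping it home takes about 8 to 20 N
- clip_a (a joint): Sprung clip arm at the cover's +x side (rad): 0 when straight down, at rest or snapped under the rim; about 0.12 while its hook is spread over the rim
- clip_b (a joint): Sprung clip arm at the cover's -x side (rad), the same values as the other
Mind the look-alikes: they are no part of the job. What is shaped like the cover but purple is not meant.

How it is judged:
By the outcome, as a careful person would: the job done as asked, in the order asked, and still so for the second after the job is handed in, with the robot touching nothing.
It also fails if it takes over 38 s, if anything falls off the work surface, if the arm or the gripper's body presses on something with over 40 N, if the wrist force passes 120 N, or if a joint passes its speed limit or range.

## Working session

There is one attempt and no reset: what is moved stays moved. The work goes in short steps, Python scripts to look and compute and a shell command to move; the robot and the scene stay as the last step left them, time stands still between calls to the robot, and variables do not carry over. Pictures are saved under pics/ and viewed, at most 10 in all, crops included, and the job is handed in when it is done.

```bash
mkdir -p pics; cat > h.py <<'E'
import numpy as np, cv2
from workcell import telemetry, cams, ctrl
def grab(n):
    i=cams.camera_info(n); im,d=cams.grab_frame(n)
    return im,d,i
def world(i,d,u,v,dep=None):
    K=np.array(i["camera_matrix"]);D=np.array(i["D"],float)
    p=cv2.undistortPoints(np.array([[[u,v]]],float),K,D)[0,0]
    z=d[int(round(v)),int(round(u))] if dep is None else dep
    c=np.array([p[0]*z,-p[1]*z,-z,1]); return (np.linalg.inv(np.array(i["view"]))@c)[:3]
def cloud(i,d):
    K=np.array(i["camera_matrix"]);D=np.array(i["D"],float)
    v,u=np.mgrid[:d.shape[0],:d.shape[1]]
    p=cv2.undistortPoints(np.stack([u,v],-1).reshape(-1,1,2).astype(float),K,D)[:,0]
    z=d.ravel(); c=np.stack([p[:,0]*z,-p[:,1]*z,-z,np.ones_like(z)])
    return ((np.linalg.inv(np.array(i["view"]))@c)[:3].T).reshape(*d.shape,3)
E
python3 - <<'E'
from h import *
print(telemetry.sense())
a=[]
for n in("scene","top"):
    im,d,i=grab(n); np.savez("%s.npz"%n,im=im,d=d,K=i["camera_matrix"],D=i["D"],view=i["view"])
    cv2.imwrite(f"pics/{n}.png",im[...,::-1]); print(n,(d>0).mean())
E
```

```text
{'t': 0.0, 'joints': array([-1.33731707e+00,  3.78061595e-01,  7.96297004e-02,  1.27440391e+00,
        4.11618423e-06,  1.46051285e+00]), 'dq': array([ 0.00165179,  0.00103589, -0.00025663, -0.00075796,  0.00285213,
       -0.00094391]), 'joint_efforts': array([-9.31120740e-04, -4.63603878e+01,  2.69875467e+01,  2.09341280e-02,
       -1.88343274e-04,  4.42803394e-07]), 'position': array([ 0.19365651, -0.54071047,  0.23036319]), 'tcp_rot': array([-3.09329457e+00, -5.36978152e-01,  1.90633186e-04]), 'wrist_force': array([-0.13733294, -0.20747584,  0.28839547]), 'torque': array([-0.03305405,  0.01671902, -0.05362785]), 'grip_force': 0.0, 'opening': 0.08583115058752527}
scene 0.9959821428571428
top 0.9958971088435374
```

View pics/top.png

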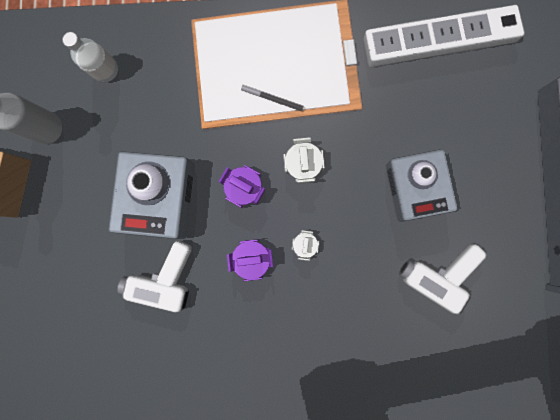

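View pics/scene.png

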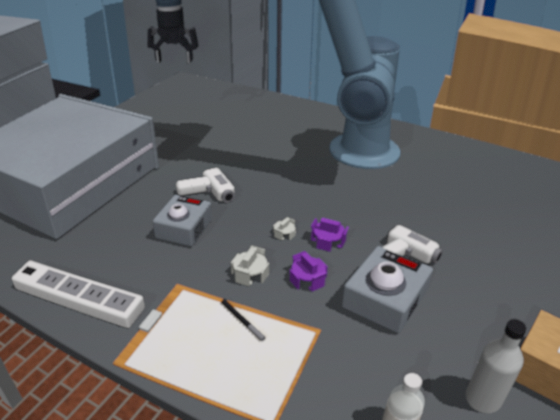

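The top view shows two grey covers, at (304,160) and (306,244), and two purple look-alikes at (242,186) and (250,261). The sources are at (150,195), larger, and (424,185), smaller. The grey cover at (304,160) is the larger of the two grey ones, so it fits. Next I'll measure it and confirm with one crop.

```bash
python3 - <<'E'
from h import *
for n in("top","scene"):
    f=np.load(n+".npz"); P=cloud(f,f["d"]); im=f["im"]
    np.save(n+"_P.npy",P)
    for nm,(u,v) in (dict(cover=(304,160),small=(306,244),port=(145,181),sport=(424,174)) if n=="top" else dict(cover=(250,266),port=(387,277))).items():
        Q=P[v-25:v+26,u-25:u+26].reshape(-1,3); zt=Q[:,2]
        print(n,nm,"centre",P[v,u].round(4),"zmax",zt.max().round(4))
        if nm in("cover","small"):
            for lo,hi in((.05,.07),(.026,.036),(.01,.07)):
                m=(zt>lo)&(zt<hi); 
                if m.sum()<5: continue
                c,s,a=cv2.minAreaRect(Q[m,:2].astype(np.float32)*1000); print(lo,m.sum(),np.round(c,1),np.round(s,1),a,"mean",Q[m].mean(0).round(4))
        else:
            for lo in(.08,.095,.099):
                m=zt>lo
                if m.sum()>5:(c,r)=cv2.minEnclosingCircle(Q[m,:2].astype(np.float32)*1000);print(lo,m.sum(),np.round(c,1),round(r,1))
im=np.load("top.npz")["im"][120:280,100:340]; cv2.imwrite("pics/c1.png",cv2.resize(im,None,fx=3.3,fy=3.3,interpolation=2)[...,::-1])
E
```

```text
Traceback (most recent call last):
  File "h.py", line 12, in cloud
    K=np.array(i["camera_matrix"]);D=np.array(i["D"],float)
               ~^^^^^^^^^^^^^^^^^
KeyError: 'camera_matrix is not a file in the archive'
```

```bash
cat > m.py <<'E'
from h import *
for n in("top","scene"):
    f=dict(np.load(n+".npz")); f["camera_matrix"]=f["K"]; P=cloud(f,f["d"])
    for nm,(u,v) in (dict(cover=(304,160),small=(306,244),port=(145,181),sport=(424,174)) if n=="top" else dict(cover=(250,266),port=(387,277))).items():
        Q=P[v-25:v+26,u-25:u+26].reshape(-1,3); zt=Q[:,2]
        print(n,nm,"centre",P[v,u].round(4),"zmax",zt.max().round(4))
        if nm in("cover","small"):
            for lo,hi in((.05,.07),(.026,.036),(.01,.07)):
                m=(zt>lo)&(zt<hi); 
                if m.sum()<5: continue
                c,s,a=cv2.minAreaRect(Q[m,:2].astype(np.float32)*1000); print(lo,m.sum(),np.round(c,1),np.round(s,1),a,"mean",Q[m].mean(0).round(4))
        else:
            for lo in(.08,.095,.099):
                m=zt>lo
                if m.sum()>5:(c,r)=cv2.minEnclosingCircle(Q[m,:2].astype(np.float32)*1000);print(lo,m.sum(),np.round(c,1),round(r,1))
im=np.load("top.npz")["im"][120:280,100:340]; cv2.imwrite("pics/c1.png",cv2.resize(im,None,fx=3.3,fy=3.3,interpolation=2)[...,::-1])
E
python3 m.py
```

```text
top cover centre [ 0.63   -0.0248  0.0583] zmax 0.7772
0.05 186 [634.3 -24.4] [44. 14.] 4.708736419677734 mean [ 0.6332 -0.0245  0.0579]
0.026 963 [635.2 -24.5] [70.3 74. ] 5.112046241760254 mean [ 0.634  -0.0243  0.0323]
0.01 1310 [634.6 -25.3] [75.9 79.5] 52.15612030029297 mean [ 0.6338 -0.0244  0.0367]
top small centre [ 0.4775 -0.0259  0.0387] zmax 0.7772
0.026 46 [475.6 -24.5] [20.7 53.7] 81.98841857910156 mean [ 0.4759 -0.025   0.029 ]
0.01 563 [475.1 -24.6] [49.1 52.3] 43.10797882080078 mean [ 0.4755 -0.0246  0.0243]
top port centre [0.5911 0.2525 0.0998] zmax 0.7772
0.08 1023 [544.8 134.8] 164.2
0.095 767 [542.7 133.5] 162.2
0.099 607 [543.1 131.6] 160.5
top sport centre [ 0.5968 -0.2333  0.0798] zmax 0.7772
0.08 157 [ 546.2 -135. ] 128.7
0.095 12 [489.1 -19.6] 0.0
0.099 12 [489.1 -19.6] 0.0
scene cover centre [ 0.6492 -0.0146  0.0354] zmax 0.7657
0.05 116 [636.6 -23.2] [45.3 14.6] 3.8459200859069824 mean [ 0.6375 -0.0221  0.0554]
0.026 509 [636.3 -24. ] [76.8 76.2] 43.31766891479492 mean [ 0.6387 -0.0193  0.0304]
0.01 918 [634.4 -23.8] [82.8 78. ] 49.286651611328125 mean [ 0.642  -0.0188  0.0335]
scene port centre [0.613  0.2644 0.0993] zmax 0.7657
0.08 653 [956.7 336. ] 392.1
0.095 417 [956.7 336. ] 392.1
0.099 263 [956.7 336. ] 392.1
```

View pics/c1.png

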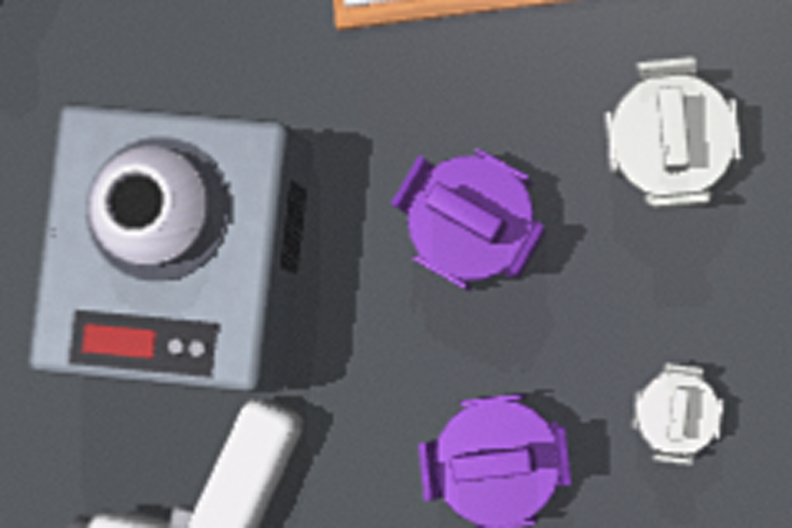

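The crop confirms it. The large grey cover has its fin along about world x (yaw 4.7°), centre (0.6345, -0.024) and fin top at z≈0.058, and both views agree on this. The small grey one is about 49 mm wide. I'll go above it with the tool half-turned, which keeps joint 6 near mid-range.

```bash
python3 -m crank '[[49,-28.1,0,0,0,0],[49,-28.1,0,0,0,0],[49,-28.1,0,0,0,0],[49,-28.1,0,0,0,0],[49,-28.1,0,0,0,0],[49,-28.1,0,0,0,0],[49,-28.1,0,0,0,0],[49,-28.1,0,0,0,0],[49,-28.1,0,0,0,0],[49,-28.1,0,0,0,0],[49,-28.1,0,0,0,0],[49,-28.1,0,0,0,0]]' 50 100
python3 -m crank '[[0,0,0,0,0,-0.18],[0,0,0,0,0,-0.18],[0,0,0,0,0,-0.18],[0,0,0,0,0,-0.18],[0,0,0,0,0,-0.18],[0,0,0,0,0,-0.18],[0,0,0,0,0,-0.18],[0,0,0,0,0,-0.18],[0,0,0,0,0,-0.18],[0,0,0,0,0,-0.18],[0,0,0,0,0,-0.18],[0,0,0,0,0,-0.18]]'
python3 -m crank '[[0,0,0,0,0,-0.18],[0,0,0,0,0,-0.18],[0,0,0,0,0,-0.18],[0,0,0,0,0,-0.18],[0,0,0,0,0,0],[0,0,0,0,0,0]]'
cat > look.py <<'E'
from h import *
import sys
s=telemetry.sense(); im,d,i=grab("wrist"); P=cloud(i,d); R=cv2.Rodrigues(s["tcp_rot"])[0]
print("t",s["t"],"pos",s["position"].round(4),"j",s["joints"].round(2)); print(R.round(3))
cv2.imwrite("pics/%s.png"%sys.argv[1],im[...,::-1]); np.save("P.npy",P)
x,y=map(float,sys.argv[2:4]); zs=list(map(float,sys.argv[4:]))
for lo,hi in zip(zs[::2],zs[1::2]):
    m=(abs(P[...,0]-x)<.06)&(abs(P[...,1]-y)<.06)&(P[...,2]>lo)&(P[...,2]<hi)
    if m.sum()>5:
        Q=P[m]; q=Q[:,:2].astype(np.float32)*1000
        print(lo,hi,m.sum(),"rect",np.round(cv2.minAreaRect(q)[0],1),np.round(cv2.minAreaRect(q)[1],1),round(cv2.minAreaRect(q)[2],1),"circ",np.round(cv2.minEnclosingCircle(q)[0],1),round(cv2.minEnclosingCircle(q)[1],1),"zmed",np.median(Q[:,2]).round(4))
E
python3 look.py w1 .6345 -.0243 .05 .07 .026 .036
```

```text
t: 1.6
position: [0.6345, -0.0241, 0.2308]
tcp_rot: [3.095, 0.538, -0.001]
wrist_force: [1.9, -0.7, 0.2]
opening: 0.0503
grip_force: 0.0
t: 3.1
position: [0.6334, -0.0257, 0.2306]
tcp_rot: [-0.976, -2.985, 0.001]
wrist_force: [-0.4, 0.2, -1.1]
opening: 0.0501
grip_force: 0.0
t: 3.85
position: [0.6336, -0.0257, 0.231]
tcp_rot: [0.125, -3.139, -0.0]
wrist_force: [-0.2, -0.2, 0.1]
opening: 0.05
grip_force: 0.0
t 3.85 pos [ 0.6336 -0.0257  0.231 ] j [-0.14  0.51  0.28  1.34 -0.   -0.22]
[[-0.997 -0.08  -0.001]
 [-0.08   0.997 -0.   ]
 [ 0.001  0.    -1.   ]]
0.05 0.07 483 rect [633.3 -23.3] [43.9 13.4] 4.3 circ [633.2 -23.8] 22.3 zmed 0.0566
0.026 0.036 2374 rect [633.7 -23.7] [70.  73.8] 4.5 circ [632.9 -23.5] 39.7 zmed 0.0308
```

View pics/w1.png

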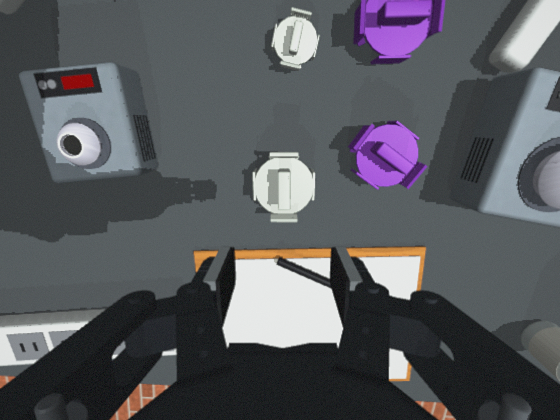

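The wrist picture shows the larger grey cover at (284,187) with its fin between the finger directions, centre (0.6335, -0.0237). I'll shift +2 mm in tool y, descend and grip.

```bash
python3 -m crank '[[0,2,30,0,0,0],[0,0,40,0,0,0],[0,0,40,0,0,0],[0,0,40,0,0,0],[0,0,25,0,0,0],[0,0,12,0,0,0],[0,0,9,0,0,0],[0,0,0,0,0,0]]' 50
python3 -m crank '[[0,0,0,0,0,0],[0,0,0,0,0,0],[0,0,0,0,0,0],[0,0,0,0,0,0],[0,0,0,0,0,0],[0,0,0,0,0,0]]' 0 90
```

```text
t: 4.9
position: [0.6338, -0.0238, 0.0355]
tcp_rot: [-0.129, 3.139, -0.0]
wrist_force: [1.1, 0.1, -0.1]
opening: 0.0499
grip_force: 0.0
t: 5.65
position: [0.6346, -0.0238, 0.0365]
tcp_rot: [-0.129, 3.137, -0.001]
wrist_force: [-1.1, -0.2, 5.2]
opening: 0.0125
grip_force: 89.5
```

```bash
python3 -m crank '[[0,0,-15,0,0,0],[0,0,-30,0,0,0],[0,0,-45,0,0,0],[0,0,-45,0,0,0],[0,0,-30,0,0,0],[0,45,0,0,0,0],[0,50,0,0,0,0],[0,50,0,0,0,0],[0,25,0,0,0,0],[0,0,0,0,0,0],[0,0,0,0,0,0]]'
python3 look.py w2 .592 .252 .08 .115 .085 .115 .096 .115 .066 .074
python3 - <<'E'
from h import *
for n in("top","scene","wrist"):
    if n=="wrist": P=np.load("P.npy")
    else:
        f=dict(np.load(n+".npz")); f["camera_matrix"]=f["K"]; P=cloud(f,f["d"])
    Q=P.reshape(-1,3)
    # axisymmetric fit: find (cx,cy) so that radius is function of z on the taper
    m=(abs(Q[:,0]-.592)<.05)&(abs(Q[:,1]-.252)<.05)&(Q[:,2]>.088)&(Q[:,2]<.102); Q=Q[m]
    from scipy.optimize import least_squares
    r=least_squares(lambda p:np.hypot(Q[:,0]-p[0],Q[:,1]-p[1])-p[2]-p[3]*(Q[:,2]-.095),[.592,.252,.025,-.7],loss="soft_l1",f_scale=.001)
    print(n,m.sum(),r.x.round(4),np.sqrt(2*r.cost/m.sum()).round(4))
E
```

```text
t: 7.02
position: [0.6196, 0.145, 0.2004]
tcp_rot: [0.128, -3.139, 0.001]
wrist_force: [-0.1, -0.0, -2.0]
opening: 0.0119
grip_force: 88.9
t 7.025 pos [0.6196 0.145  0.2004] j [ 0.13  0.52  0.22  1.27 -0.    0.05]
[[-0.997 -0.082 -0.   ]
 [-0.082  0.997 -0.001]
 [ 0.    -0.001 -1.   ]]
0.08 0.115 3937 rect [590.3 256.3] [58.8 63.1] 76.1 circ [591.  258.8] 32.0 zmed 0.0987
0.085 0.115 3913 rect [590.6 256.2] [58.6 63.1] 80.2 circ [591.  258.8] 32.0 zmed 0.0987
0.096 0.115 2706 rect [590.7 258.3] [51.6 50.6] 16.1 circ [590.8 258.5] 26.2 zmed 0.0996
0.066 0.074 10242 rect [590.4 252.2] [120.  117.2] 89.8 circ [590.4 256.9] 79.9 zmed 0.069
top 727 [ 0.5915  0.2581  0.0254 -1.0913] 0.0026
scene 472 [ 0.5961  0.2593  0.0224 -0.9246] 0.0024
wrist 3061 [ 0.5897  0.2562  0.0229 -1.0013] 0.0026
```

View pics/w2.png

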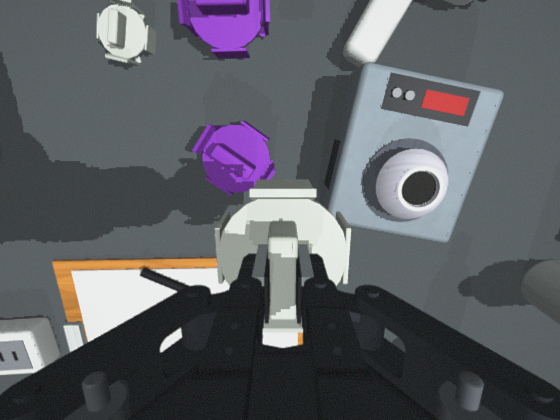

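The wrist picture shows the cover held square at (283,245) and the larger source's port at (415,185). That puts the port at about (0.591, 0.258) and agrees with the other views, so I'll move over it and come down near the rim.

```bash
python3 -m crank '[[5,30,0,0,0,0],[6,40,0,0,0,0],[5,30,0,0,0,0],[2,15,0,0,0,0],[0,0,0,0,0,0],[0,0,25,0,0,0],[0,0,25,0,0,0],[0,0,14,0,0,0],[0,0,4,0,0,0],[0,0,0,0,0,0]]'
```

```text
t: 8.32
position: [0.5927, 0.2584, 0.1327]
tcp_rot: [-0.128, 3.138, -0.0]
wrist_force: [0.6, 0.6, -1.7]
opening: 0.0118
grip_force: 88.8
```

```bash
python3 look.py w3 .592 .252 .13 .16
```

```text
t 8.325 pos [0.5927 0.2584 0.1327] j [ 0.31  0.56  0.12  1.13 -0.    0.23]
[[-0.997 -0.081  0.001]
 [-0.081  0.997 -0.   ]
 [-0.001 -0.    -1.   ]]
0.13 0.16 4945 rect [592. 259.] [81.8 39.4] 5.1 circ [591.3 258.9] 42.8 zmed 0.1522
```

View pics/w3.png

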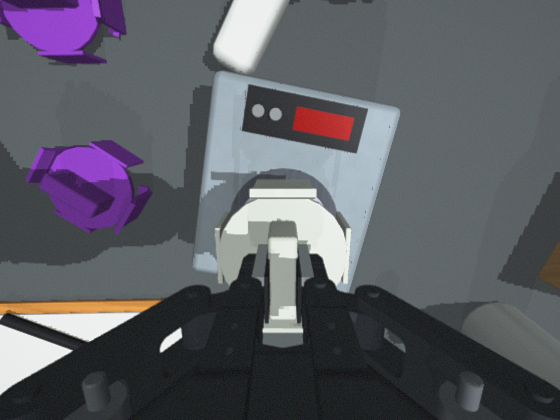

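The cover sits over the port (cover centre near (283,245)) with no contact yet. I'll press down in small steps.

```bash
python3 -m crank '[[0,0,4,0,0,0],[0,0,3,0,0,0],[0,0,2,0,0,0],[0,0,2,0,0,0],[0,0,0,0,0,0]]'; python3 -m crank '[[0,0,2,0,0,0],[0,0,2,0,0,0],[0,0,2,0,0,0],[0,0,0,0,0,0]]'
```

```text
t: 9.0
position: [0.5925, 0.2591, 0.1224]
tcp_rot: [-0.129, 3.138, 0.001]
wrist_force: [-1.4, -0.8, 5.8]
opening: 0.0123
grip_force: 89.7
t: 9.5
position: [0.5919, 0.2587, 0.1143]
tcp_rot: [0.129, -3.138, 0.001]
wrist_force: [1.0, 0.3, -1.4]
opening: 0.0122
grip_force: 88.5
```

```bash
python3 -m crank '[[0,0,1.5,0,0,0],[0,0,1.5,0,0,0],[0,0,0,0,0,0]]'
```

```text
t: 9.88
position: [0.5924, 0.2589, 0.1136]
tcp_rot: [-0.129, 3.138, 0.0]
wrist_force: [-1.7, -1.6, 6.9]
opening: 0.0122
grip_force: 90.0
```

```bash
python3 -m crank '[[0,0,2,0,0,0],[0,0,2,0,0,0],[0,0,0,0,0,0]]'
```

```text
t: 10.25
position: [0.5929, 0.259, 0.1136]
tcp_rot: [-0.129, 3.135, 0.001]
wrist_force: [-9.7, -4.1, 25.0]
opening: 0.0126
grip_force: 92.7
```

Hard stop at 25 N, at the height expected for home (TCP 0.1136 m). I'll relax the preload, release, retreat and check.

```bash
python3 -m crank '[[0,0,-2,0,0,0],[0,0,-2,0,0,0],[0,0,0,0,0,0]]'; python3 -m crank '[[0,0,0,0,0,0],[0,0,0,0,0,0],[0,0,0,0,0,0],[0,0,0,0,0,0]]' 45; python3 -m crank '[[0,0,-15,0,0,0],[0,0,-30,0,0,0],[0,0,-40,0,0,0],[0,0,-30,0,0,0],[-40,0,0,0,0,0],[-30,0,0,0,0,0],[0,0,0,0,0,0]]'
python3 look.py w4 .592 .258 .10 .113 .128 .14
python3 - <<'E'
from h import *
def rep(P,n):
    c=np.array([.592,.2585]); r=np.hypot(*(P[...,:2]-c).transpose(2,0,1)); z=P[...,2]
    m=(r<.034)&(z>.1)&(z<.118); Q=P[m]; A=np.c_[Q[:,:2]-c,np.ones(len(Q))]; k=np.linalg.lstsq(A,Q[:,2],rcond=None)[0]
    t=(r<.022)&(z>.125)&(z<.15); print(n,"disc top z",k[2].round(4),"tilt",k[:2].round(4),m.sum(),"fin top",np.median(z[t]).round(4))
rep(np.load("P.npy"),"wrist")
im,d,i=grab("scene"); rep(cloud(i,d),"scene"); a=im[210:350,320:460]
im,d,i=grab("top"); rep(cloud(i,d),"top")
cv2.imwrite("pics/fin.png",cv2.resize(a,(560,560),interpolation=2)[...,::-1])
print(telemetry.sense()["wrist_force"])
E
```

```text
t: 10.62
position: [0.5929, 0.259, 0.1136]
tcp_rot: [-0.129, 3.137, 0.001]
wrist_force: [-2.4, -1.3, 8.7]
opening: 0.0123
grip_force: 90.0
t: 11.12
position: [0.5922, 0.2588, 0.1119]
tcp_rot: [0.129, -3.139, 0.0]
wrist_force: [0.2, 0.5, -0.2]
opening: 0.045
grip_force: 0.0
t: 12.0
position: [0.6635, 0.2643, 0.2269]
tcp_rot: [-0.128, 3.138, -0.0]
wrist_force: [-0.0, -0.3, -0.8]
opening: 0.0449
grip_force: 0.0
t 12.0 pos [0.6635 0.2643 0.2269] j [ 0.29  0.71  0.61  1.48 -0.    0.21]
[[-0.997 -0.081  0.001]
 [-0.081  0.997 -0.   ]
 [-0.001 -0.    -1.   ]]
0.1 0.113 4901 rect [592.1 259.5] [70.3 74. ] 4.6 circ [591.9 259.8] 40.0 zmed 0.1078
0.128 0.14 1026 rect [592.1 259.7] [42.9 13.9] 5.3 circ [592.1 259.7] 22.3 zmed 0.1337
wrist disc top z 0.1078 tilt [-0.002   0.0006] 4107 fin top 0.1337
scene disc top z 0.1082 tilt [0.0316 0.0091] 490 fin top 0.1334
top disc top z 0.1097 tilt [ 0.0007 -0.003 ] 864 fin top 0.1349
[-0.39664784  0.39390614  0.47602784]
```

View pics/w4.png

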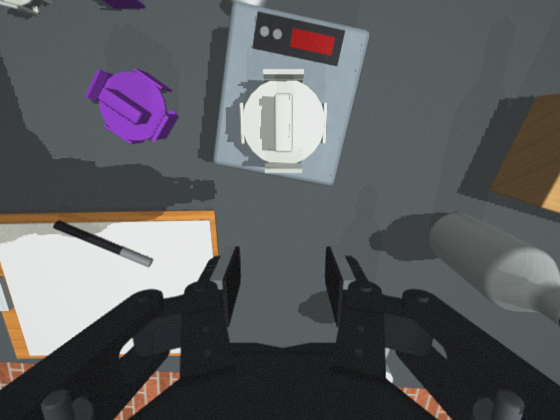

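View pics/fin.png

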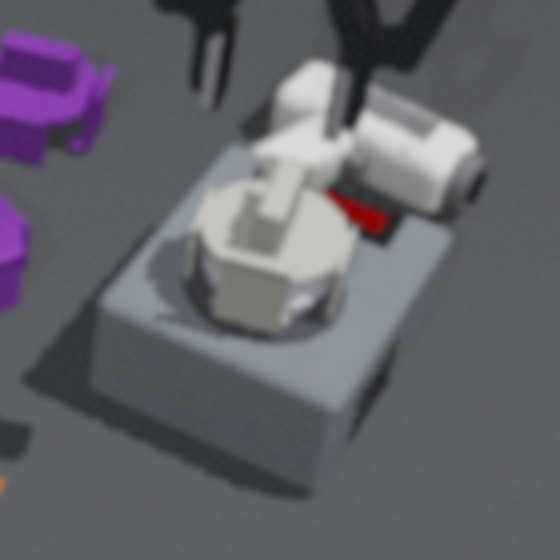

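The wrist view shows the cover centred on the port at (284,122), and the scene crop shows it seated flat. Disc top is at 0.108–0.110 m (home is 0.109) with near-zero tilt, and the gripper is clear.

```bash
python3 -c "from workcell import ctrl; print(ctrl.job_done())"
```

```text
the job is handed in; nothing more can be done
None
```

The larger grey cover is pressed home on the larger source's port, level and let go, with the arm clear, and the job was handed in at about 12 s; I judged the clips snapped from the height and a 25 N hard stop, not by seeing them.

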